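# Seat the brass hub in the inspection nest and clamp it

## Task

Set the brass hub upright into the blue round nest of the inspection fixture, without dropping it, and press it down until you feel it sit fully home, its flange flush with the nest's rim. Only then swing the red hinged clamp down flat over the hub and let go. Leave the steel hub where it stands.

Things in the scene. Friction and masses are not known exactly. Their poses are not given: they have to be found in the camera images.
- brass_hub_center (a point): Centre (half-way up) of the loose brass-yellow flanged hub, 0.4 kg, standing upright on the table: round flange 70 mm across and 10 mm thick at the bottom, round neck 40 mm across above it, 70 mm tall in all. The point is 35 mm above its underside; z is up the hub's axis. Grip it by the neck, at any yaw.
- steel_hub_center (a point): Centre (half-way up) of the loose steel-grey hub of exactly the same shape and size as the brass one, standing upright nearby: not wanted, leave it alone.
- nest (a point): Centre of the fixture's blue ring (104 mm outside, 86 inside) at its rim, 28 mm above the table. x points level to the hinge, roughly away from the robot; z up. Inside, a white seat held by friction starts 2 to 6 mm below the rim: it bears the hub, slides down if the hub is pressed with 10 to 15 N, and stays down, stopping hard 10 mm below the rim: flange flush, hub centre 25 mm above this point.
- clamp (a joint): Angle of the red clamp arm (rad): 0 closed, level over the nest, its black pad 61 mm above the rim, 1 mm over a hub that is home; grows as it swings up; 1.57 upright, 2.0 stop; starts at 1.55 to 1.9. Hinge axis parallel to the nest's y, 90 mm along the nest's x and 74 mm above the rim. Stays where it is left; moves with 2 to 3 N at the knob.
- clamp_knob (a point): Centre of the black ball knob, 28 mm across, at the end of the clamp arm, 145 mm from the hinge axis (arm 20 mm wide, 10 thick). Open, it is on top, about 245 mm above the table; closed, 55 mm from the nest's centre, away from the hinge, 74 mm above the rim. Can be pinched from above, fingers closing along the hinge axis, and led round.
Things that resemble listed ones, but are neither listed nor needed, are in the scene too. Of the things that look like the part that bears nest, the larger one is meant.

How it is judged (in metres and radians):
On the way:
1. the brass hub is pressed fully home in the nest, upright, while the clamp is still open (horizontal distance between brass_hub_center and nest below 0.015 m and z of brass_hub_center in the frame of nest below 0.0275 m and angle between brass_hub_center's own z axis and vertical below 0.17 rad and value of joint clamp above 1 rad), for 0.2 s.
At the end, for the whole second after the job is handed in: The brass hub stands upright (within 10 degrees) in the nest, its centre within 15 mm of the nest's axis and its flange flush with the rim (no more than 2.5 mm proud); the clamp is closed over it (below 0.07 rad) and at rest; the steel hub is within 30 mm of where it stood (horizontal distance between brass_hub_center and nest below 0.015 m and z of brass_hub_center in the frame of nest below 0.0275 m and angle between brass_hub_center's own z axis and vertical below 0.17 rad and value of joint clamp below 0.07 rad and velocity of joint clamp below 0.1 rad/s and distance of steel_hub_center from where it was at the start of the episode below 0.03 m); the robot touches nothing.
It fails at once if the clamp is brought over the nest (below 0.5 rad) before the hub is fully home in it (more than 4 mm proud, or off the nest) (value of joint clamp below 0.5 rad and (z of brass_hub_center in the frame of nest above 0.029 m or horizontal distance between brass_hub_center and nest above 0.03 m)).
It fails at once if the brass hub is dropped into the nest (falling free faster than 0.6 m/s, from about 20 mm or more) (linear speed of brass_hub above 0.6 m/s and contact force between the fingers and brass_hub below 0.1 N and horizontal distance between brass_hub_center and nest below 0.06 m).
It fails at once if the steel hub is moved by more than 30 mm (distance of steel_hub_center from where it was at the start of the episode above 0.03 m).
It also fails if it takes over 64 s, if anything falls off the work surface, if the arm or the gripper's body presses on something with over 40 N, if the wrist force passes 120 N, or if a joint passes its speed limit or range.

## Robot

A 6-joint arm with a two-finger parallel gripper is mounted at the origin on the work surface. World frame = base frame: x ahead of the robot, y to its left, z up, the work surface at z = 0. Lengths are in m, angles in degrees, forces in N, time in s.
With the tool pointing down it reaches from about 0.35 to 0.975 m from the base axis. Payload 17.4 kg.
Tool frame: the origin (TCP) lies on the centre line of the jaws, within the pads' length; the fingertips stand env.nose_length ahead of it and the grasp point (between the pads) lies 6 mm ahead of it (env.nose_length is the distance from the TCP to the fingertips, in m); z points along the fingers, y is the line along which they close (so a half turn about z gives the same grasp; the last joint's range is limited). The gripper opens to 85 mm and grips with 20 to 120 N. Pads are 22 mm wide; open, the fingers measure 114 mm over their backs; the gripper's body (76 mm by 85 mm) begins 54 mm behind the grasp point. The pads swing forward as they close: fully open they stand 13 mm farther back than shut.
Start: joints at [-76.421, 6.646, 82.598, -0, 90.757, -2.166], TCP at [0.183, -0.65, 0.256] pointing down, gripper open.
Joint ranges: [-162.19, 162.19], [-47.58, 125.68], [4.15, 143.07], [-65.23, 245.23], [0.69, 171.88], [-170.13, 170.13]. Speed limits (degrees/s): [108.29, 108.29, 127.2, 180, 180, 180].

## Interface

Orientations are given as a 3x3 rotation matrix whose columns are the frame's x, y, z axes.
In Python, from station import env, eyes gives the robot as it stands.
- The arm moves only by the shell command python3 -m creep 'ROWS' [OPENING] [FORCE]. ROWS is JSON, one flat list of numbers, 4 for each row, row after row: the shift along the tool's x, y, z normalised to -1 to 1, where 1 is 5 cm, then the turn about the tool's z normalised to -1 to 1, where 1 is 360 degrees. In form: [x, y, z, yaw, x, y, z, yaw, ...]. A call has 1 to 12 rows; each row shifts and turns the commanded pose from where the row before left it, along the tool's axes as they then stand; what a row does not reach is not made up. A row lasts 1/8 s, in which the tool goes at most 62.5 mm and 10.7 degrees, less where a joint would pass 70% of its speed; a pose out of reach is approached as far as the arm can. A call with a number of a shift or a turn outside -1 to 1 is refused whole. A call with a gripper value outside its range is refused whole. OPENING is the opening, from 0 (shut) to 1 (fully open), set as the call begins (- or left out, the last holds). The fingers move at their own pace and stop on an object; FORCE is the grip in N (left out, the last holds). Time passes only in rows, so rows that do not move let the fingers close. It gives the time, the measured TCP pose, the force and the opening at its end, in the units of the state.
- env.read_state(): the state, without advancing time (a new reading comes with each control period).
- eyes.capture(name): name is "scene" or "top" or "wrist"; returns the picture (420x560x3 uint8, red, green, blue); there is no depth.
- eyes.get_calibration(name): a dict with "fx", "fy", "cx", "cy" (pixels), "view" (4x4, takes a point from world to camera coordinates). Camera axes: x right, y up, looking along -z (the intrinsics and any distortion apply to the point x, -y, -z); pixel columns grow to the right and rows downward; lengths in m; the calibration is good to about 2 mm. A picture is of the moment at which its call begins: read the wrist's pose just before it. get_calibration takes no time and is no camera call; for the wrist camera it gives the pose at the moment of the call.
- env.close_job(): hands the job in, once; it reports no verdict.
The state is a dict: "clock": time; "joint_pos": joint angles; "joint_vel": joint speeds; "joint_efforts": joint torques, N m; "tcp_pos": TCP position; "tcp_rot": TCP orientation; "contact_force": force on the tool from outside, world axes, zero at the start; "wrist_torque": the same for the moment, N m; "gripper_width": opening from 0.0 (shut) to 1.0 (fully open).
Only numpy, scipy, OpenCV 4.12 (cv2) and the standard library are available. Lean on these libraries where they do the work, as an engineer would, in place of code of your own. Each camera call takes 0.05 s, during which the arm holds its last target. There are 200 camera calls.

## Working session

There is one attempt and no reset: what is moved stays moved. The work goes in short steps, Python scripts to look and compute and a shell command to move; the robot and the scene stay as the last step left them, time stands still between calls to the robot, and variables do not carry over. Pictures are saved under pics/ and viewed, on a budget of 10 in all, crops included, one or two more only if the job needs it, and the job is handed in when it is done.

```bash
ls; mkdir -p pics
python3 - <<'E'
from station import env, eyes
import cv2, numpy as np
s=env.read_state(); print(s['clock'],s['tcp_pos'],s['tcp_rot'],env.nose_length,s['contact_force'],s['gripper_width'])
for n in("scene","top"):
    im=eyes.capture(n); cv2.imwrite(f"pics/{n}0.png",im[:,:,::-1]); c=eyes.get_calibration(n); print(n,c)
E
```

```text
pics
0.0 [ 0.18311555 -0.64952455  0.25554794] [[ 9.62474906e-01  2.71370560e-01 -2.71032467e-04]
 [ 2.71370692e-01 -9.62474238e-01  1.13555561e-03]
 [ 4.72945938e-05 -1.16649404e-03 -9.99999319e-01]] 0.025 [-0.18514636  0.38094507  0.31163866] 0.9992338441485298
scene {'fx': 394.45313818344084, 'fy': 394.45313818344084, 'cx': 275.9966125105954, 'cy': 205.58507859726757, 'view': array([[ 0.12857826,  0.99157682, -0.01559004, -0.05775654],
       [-0.56329822,  0.08596341,  0.82176968,  0.19467354],
       [ 0.81618794, -0.09687988,  0.56960648, -1.23687898],
       [ 0.        ,  0.        ,  0.        ,  1.        ]])}
top {'fx': 424.88569144984007, 'fy': 424.88569144984007, 'cx': 286.45151378320287, 'cy': 203.72747891624005, 'view': array([[ 0.01968624, -0.99951961,  0.02393758, -0.02275224],
       [ 0.98630141,  0.02333664,  0.16329398, -0.48999896],
       [-0.16377416,  0.02039502,  0.98628701, -0.97368264],
       [ 0.        ,  0.        ,  0.        ,  1.        ]])}
```

View pics/scene0.png

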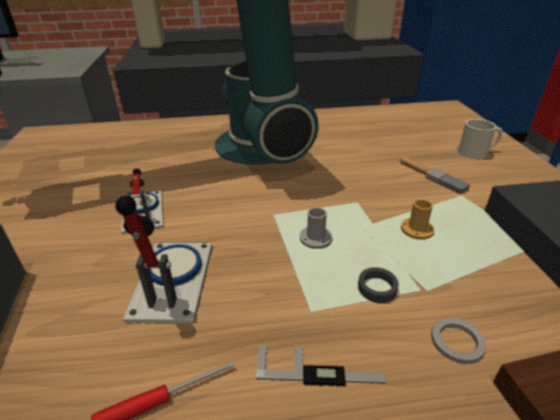

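View pics/top0.png

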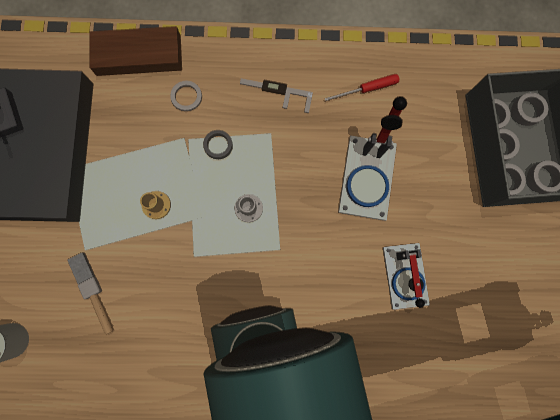

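The scene view looks back toward the robot, and right is +y. The candidates are:
- **Hubs:** brass hub at scene (420,218) / top (155,204); steel hub at scene (317,228) / top (248,208). Brass is the one I want.
- **Nests:** large blue nest at scene (175,264) / top (368,186); small decoy at scene (145,203) / top (409,284). I want the large one, whose clamp is open with its knob at scene (126,205) / top (400,103).
- **Other rings:** loose rings at top (186,96) and (217,145), plus the rings in the bin. None are needed.

Next I'll segment, triangulate and make one close crop.

```bash
cat > h.py <<'E'
import numpy as np, cv2
from station import env, eyes
def ray(c,uv):
    R=c['view'][:3,:3]; t=c['view'][:3,3]
    d=R.T@np.array([(uv[0]-c['cx'])/c['fx'],-(uv[1]-c['cy'])/c['fy'],-1.0]); return -R.T@t,d/np.linalg.norm(d)
def plane(c,uv,z):
    o,d=ray(c,uv); return o+d*(z-o[2])/d[2]
def tri(c1,u1,c2,u2):
    o1,d1=ray(c1,u1);o2,d2=ray(c2,u2)
    a=np.linalg.lstsq(np.c_[d1,-d2],o2-o1,rcond=None)[0]
    p,q=o1+a[0]*d1,o2+a[1]*d2; return (p+q)/2,np.linalg.norm(p-q)
def proj(c,p):
    q=c['view']@np.r_[p,1]; return np.array([c['cx']+c['fx']*q[0]/-q[2],c['cy']-c['fy']*q[1]/-q[2]])
def blobs(m,amin=40):
    n,l,s,ce=cv2.connectedComponentsWithStats(m.astype(np.uint8),connectivity=8)
    return [(s[i].tolist(),ce[i].round(1).tolist(),l==i) for i in range(1,n) if s[i,4]>=amin]
E
python3 - <<'E'
from h import *
rows=[]
for n in("scene","top"):
    im=cv2.imread(f"pics/{n}0.png"); hsv=cv2.cvtColor(im,cv2.COLOR_BGR2HSV); H,S,V=cv2.split(hsv)
    for name,m in(("brass",(H>10)&(H<28)&(S>140)&(V>60)),("blue",(H>100)&(H<125)&(S>120)&(V>50)),("black",V<35)):
        for s,c,l in blobs(m,60):
            if s[4]<4000: print(n,name,s,c, cv2.fitEllipse(cv2.findContours(l.astype(np.uint8),0,1)[0][0]) if name!="black" else "")
    rows.append([cv2.resize(im[y-40:y+40,x-50:x+50],(400,320),interpolation=cv2.INTER_CUBIC) for x,y in (((420,218),(150,240)) if n=="scene" else ((155,204),(385,130)))])
cv2.imwrite("pics/crops.png",np.vstack([np.hstack(r) for r in rows])[:600])
E
```

```text
scene brass [7, 0, 124, 10, 592] [62.9, 3.6] ((54.770118713378906, 3.7312469482421875), (7.829004764556885, 139.84814453125), 89.16940307617188)
scene brass [402, 199, 31, 40, 838] [418.8, 220.0] ((418.8310852050781, 220.25140380859375), (28.203514099121094, 41.557743072509766), 12.752664566040039)
scene brass [501, 351, 59, 69, 1386] [538.9, 380.6] ((537.6533203125, 377.8175964355469), (48.30276870727539, 74.82180786132812), 152.3994903564453)
scene blue [156, 245, 45, 40, 218] [184.9, 264.6] ((172.8694610595703, 263.6781311035156), (35.123863220214844, 52.348716735839844), 73.12298583984375)
scene blue [149, 270, 13, 14, 68] [155.2, 277.7] ((155.13345336914062, 277.3839111328125), (5.328690528869629, 15.960793495178223), 131.6732635498047)
scene black [0, 0, 18, 38, 327] [7.4, 20.2] 
scene black [159, 0, 102, 95, 1496] [226.4, 46.4] 
scene black [231, 91, 25, 53, 341] [240.4, 114.9] 
scene black [264, 108, 47, 49, 1744] [287.3, 132.2] 
scene black [509, 131, 21, 11, 119] [520.2, 135.9] 
scene black [486, 189, 74, 98, 2386] [526.0, 234.9] 
scene black [117, 196, 18, 19, 279] [125.7,
[... 2348 characters left out ...]
4267578)
top blue [393, 269, 15, 31, 92] [397.4, 284.8] ((406.9701232910156, 283.4855041503906), (26.477275848388672, 30.105628967285156), 171.1832275390625)
top black [0, 73, 93, 148, 1958] [75.0, 155.2] 
top black [492, 72, 68, 84, 1015] [544.8, 95.2] 
top black [466, 75, 43, 132, 2980] [486.3, 143.9] 
top black [0, 88, 23, 56, 359] [11.6, 119.4] 
top black [393, 97, 14, 14, 141] [399.3, 103.2] 
top black [381, 114, 21, 16, 250] [391.1, 122.2] 
top black [363, 135, 11, 20, 91] [367.5, 146.6] 
top black [377, 138, 13, 20, 103] [382.2, 149.3] 
top black [221, 306, 62, 18, 464] [250.6, 314.1] 
top black [204, 325, 130, 52, 3111] [268.7, 346.6] 
top black [303, 333, 49, 26, 188] [334.8, 343.7]
```

View pics/crops.png

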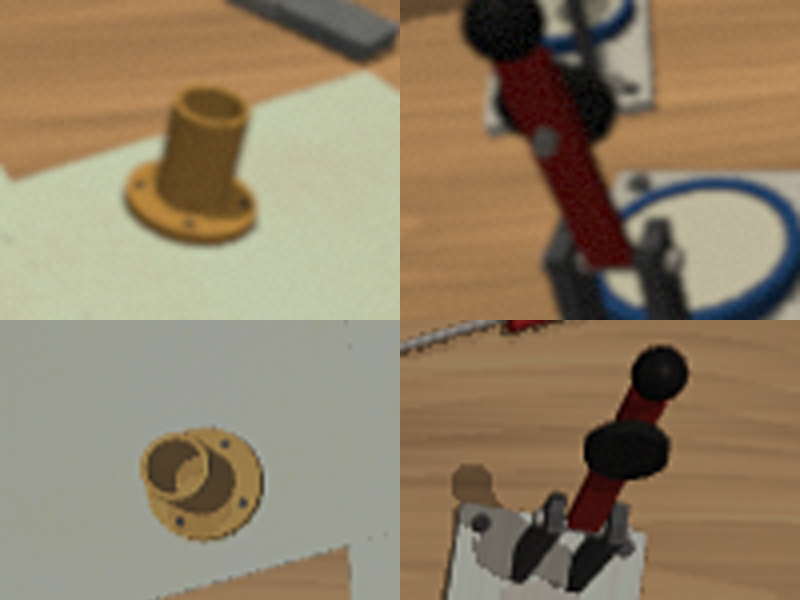

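The crop confirms the brass hub: its rim centre is at about scene (422.7,204.7) / top (149,200.8) and its flange at about scene (417.5,228) / top (156.5,205). It also shows the open clamp with its knob and pad beside the large ring.

Run:
```python
from h import *
s=eyes.get_calibration("scene");t=eyes.get_calibration("top")
for n,a,b in(("rim",(422.7,204.7),(149,200.8)),("flange",(417.5,228),(156.5,205)),("steelrim?",(317,213),(246,202)),("nest",(172.9,263.7),(367.65,185.75)),("knob",(125.7,205.4),(399.3,103.2))):
    print(n,tri(s,a,t,b))
print("nest@28",plane(t,(367.65,185.75),.028),plane(s,(172.9,263.7),.028)); print("rim@70",plane(t,(149,200.8),.07),"fl@10",plane(t,(156.5,205),.01))
# nest base plate axis in top picture: white plate
im=cv2.imread("pics/top0.png");H,S,V=cv2.split(cv2.cvtColor(im,cv2.COLOR_BGR2HSV))
m=np.zeros(V.shape,np.uint8);m[125:225,330:410]=((S<60)&(V>90))[125:225,330:410]
l=max(blobs(m),key=lambda b:b[0][4]);k=max(cv2.findContours(l[2].astype(np.uint8),0,1)[0],key=cv2.contourArea)
r=cv2.minAreaRect(k);bx=cv2.boxPoints(r);P=np.array([plane(t,p,.01) for p in bx]);print(r,P.round(3))
for i in range(4):
    d=P[(i+1)%4]-P[i];print(np.linalg.norm(d),np.degrees(np.arctan2(d[1],d[0])))
```

```text
rim (array([0.48589157, 0.30729222, 0.06605311]), np.float64(0.002297995501080825))
flange (array([0.48624054, 0.30754974, 0.00398152]), np.float64(0.002969243657463328))
steelrim? (array([0.48717997, 0.08146315, 0.07012242]), np.float64(0.0013159084565076743))
nest (array([ 0.54320773, -0.21198896,  0.02119157]), np.float64(0.0008359760167970017))
knob (array([ 0.66519775, -0.22901902,  0.24333338]), np.float64(7.107552611310177e-05))
nest@28 [ 0.54171474 -0.21009185  0.028     ] [ 0.55072217 -0.21068511  0.028     ]
rim@70 [0.48483078 0.30494336 0.07      ] fl@10 [0.48479882 0.3043473  0.01      ]
((367.8500061035156, 177.54998779296875), (48.22468948364258, 79.19596099853516), 8.130102157592773) [[ 0.475 -0.141  0.01 ]
 [ 0.676 -0.169  0.01 ]
 [ 0.661 -0.291  0.01 ]
 [ 0.46  -0.259  0.01 ]]
0.20359582975758278 -8.066113207208957
0.12237229301297763 -96.87943142390652
0.2037246411741198 170.86138300071573
0.11855794085664222 83.11374063697949
```

The triangulated heights agree with the text:
- **Hub:** about (0.485, 0.306).
- **Nest:** about (0.542, -0.210), with its axis at about -8.5° from both the plate and the knob. This implies a clamp angle of about 1.8.

Next I'll turn the tool to that yaw and look at the nest with the wrist camera.

```bash
python3 -m creep '[0,0,0,0.0225,0,0,0,0.0225,0,0,0,0.0225,0.44,-0.93,0,0,0.44,-0.93,0,0,0.44,-0.93,0,0,0.44,-0.93,0,0,0.44,-0.93,0,0,0.44,-0.93,0,0,0.44,-0.93,0,0]' 1 40 && python3 -m creep '[0.44,-0.93,0,0,0.44,-0.93,0,0,0.44,-0.93,0,0,0,0,0,0,0,0,0,0]'
python3 - <<'E'
from h import *
c=eyes.get_calibration("wrist");im=eyes.capture("wrist");cv2.imwrite("pics/w1.png",im[:,:,::-1]);np.save("w1c.npy",c,allow_pickle=True)
print(env.read_state()['tcp_pos'],-c['view'][:3,:3].T@c['view'][:3,3],c['view'][:3,:3].round(2),c['fx'])
E
```

```text
clock: 1.35
tcp_pos: [0.3844, -0.3491, 0.2561]
tcp_rot: [[0.989, -0.149, -0.0], [-0.149, -0.989, 0.0], [-0.0, -0.0, -1.0]]
contact_force: [0.3, -1.0, -0.2]
gripper_width: 0.998
clock: 1.98
tcp_pos: [0.4697, -0.2227, 0.2561]
tcp_rot: [[0.989, -0.148, -0.0], [-0.148, -0.989, -0.0], [-0.0, 0.0, -1.0]]
contact_force: [-0.3, 0.1, 0.1]
gripper_width: 1.002
[ 0.4695131  -0.22312564  0.25612183] [ 0.54759969 -0.23384858  0.37339696] [[-0.15 -0.99 -0.  ]
 [ 0.94 -0.14 -0.31]
 [ 0.3  -0.05  0.95]] 336.34645671240156
```

View pics/w1.png

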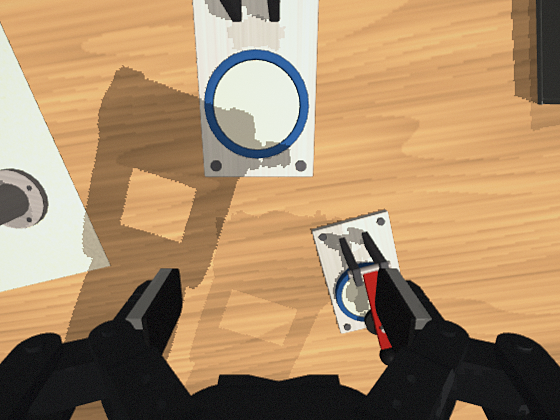

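The wrist view shows the large ring whole at about (256,104), with the small decoy fixture at about (360,270). I'll take a second view of the nest from a shifted place on the way to the hub.

```bash
python3 -m creep '[-0.21,-0.85,0,0,-0.21,-0.85,0,0,0,0,0,0,0,0,0,0]' | head -2
python3 - <<'E'
from h import *
c2=eyes.get_calibration("wrist");im=eyes.capture("wrist")[:,:,::-1].copy();cv2.imwrite("pics/w2.png",im)
c1=np.load("w1c.npy",allow_pickle=True).item();E=[]
t=eyes.get_calibration("top")
for c,i in((c1,cv2.imread("pics/w1.png")),(c2,im)):
    H,S,V=cv2.split(cv2.cvtColor(i,cv2.COLOR_BGR2HSV))
    b=max(blobs((H>100)&(H<125)&(S>120)&(V>40)),key=lambda b:b[0][4]);k=max(cv2.findContours(b[2].astype(np.uint8),0,1)[0],key=cv2.contourArea)
    e=cv2.fitEllipse(cv2.convexHull(k));E.append(e[0]);print(b[0],e,plane(c,e[0],.028))
    h=cv2.convexHull(k)[:,0,:].astype(float);P=np.array([plane(c,p,.028)[:2] for p in h]);print("circle",cv2.minEnclosingCircle(P.astype(np.float32)))
print(tri(c1,E[0],c2,E[1]), tri(c1,E[0],t,(367.65,185.75)))
E
python3 -m creep '[-0.21,-0.85,0,0,-0.21,-0.85,0,0,-0.21,-0.85,0,0,-0.21,-0.85,0,0,-0.21,-0.85,0,0,-0.21,-0.85,0,0,-0.21,-0.85,0,0,-0.21,-0.85,0,0,-0.21,-0.85,0,0,-0.21,-0.85,0,0,0,0,0,0,0,0,0,0]' | head -2
python3 - <<'E'
from h import *
c=eyes.get_calibration("wrist");im=eyes.capture("wrist");cv2.imwrite("pics/w3.png",im[:,:,::-1]);np.save("w3c.npy",c,allow_pickle=True)
E
```

```text
clock: 2.52
tcp_pos: [0.4616, -0.1364, 0.2564]
[205, 50, 103, 108, 2633] ((255.96702575683594, 103.4683837890625), (103.07527160644531, 108.44063568115234), 167.18133544921875) [ 0.54507902 -0.21130609  0.028     ]
circle ((0.5426697731018066, -0.21105849742889404), 0.051156412810087204)
[289, 25, 106, 113, 2774] ((341.8664855957031, 81.10201263427734), (104.36972045898438, 113.58740234375), 22.63006019592285) [ 0.54506879 -0.21061679  0.028     ]
circle ((0.5425961017608643, -0.21023765206336975), 0.05129978433251381)
(array([ 0.54508667, -0.21112304,  0.02523634]), np.float64(5.590707992741429e-05)) (array([ 0.54427755, -0.21134047,  0.01954166]), np.float64(0.0018868079851434975))
clock: 4.08
tcp_pos: [0.4218, 0.2997, 0.256]
```

View pics/w3.png

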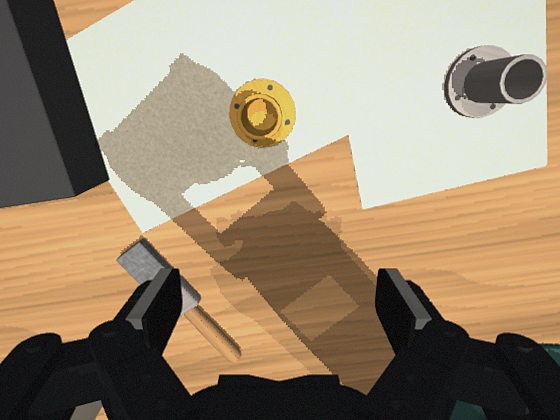

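The brass hub is at about (262,113), seen almost from straight above, and the steel hub is far off at (490,80). The two nest views agree: (0.544, -0.211) and a height of 25 mm against the stated 28 mm.

```bash
python3 -m creep '[0,-0.6,0,0,0,-0.6,0,0,0,0,0,0,0,0,0,0]' | head -2
python3 - <<'E'
from h import *
c2=eyes.get_calibration("wrist");im=eyes.capture("wrist")[:,:,::-1].copy();cv2.imwrite("pics/w4.png",im)
c1=np.load("w3c.npy",allow_pickle=True).item();E=[];R=[]
for c,i in((c1,cv2.imread("pics/w3.png")),(c2,im)):
    H,S,V=cv2.split(cv2.cvtColor(i,cv2.COLOR_BGR2HSV))
    m=(H>10)&(H<32)&(S>150)&(V>40); m[220:]=0
    m=cv2.morphologyEx(m.astype(np.uint8),cv2.MORPH_OPEN,np.ones((3,3)))
    bs=[b for b in blobs(m,300) if max(b[0][2:4])<130 and 2000<b[0][4]<6000]; print([b[:2] for b in bs]); b=bs[0]
    k=max(cv2.findContours(b[2].astype(np.uint8),0,1)[0],key=cv2.contourArea)
    e=cv2.fitEllipse(cv2.convexHull(k));E.append(e[0]);print(e,plane(c,e[0],.008))
    P=np.array([plane(c,p,.008)[:2] for p in k[:,0,:]]);print(cv2.minEnclosingCircle(P.astype(np.float32)))
print(tri(c1,E[0],c2,E[1]))
a=cv2.imread("pics/w3.png")[60:160,200:325];x,y=map(int,E[1]);b=im[max(0,y-50):y+50,x-63:x+62];print(max(0,y-50),x-63)
cv2.imwrite("pics/w34.png",np.hstack([cv2.resize(q,None,fx=3.2,fy=3.2,interpolation=2) for q in(a,b)]))
E
```

```text
clock: 4.62
tcp_pos: [0.4304, 0.3587, 0.2564]
[([230, 80, 65, 67, 3354], [261.7, 113.0])]
((261.830078125, 112.79978942871094), (64.81636810302734, 68.1018295288086), 166.5290069580078) [0.48686521 0.30756782 0.008     ]
((0.48598814010620117, 0.30753982067108154), 0.034624870866537094)
[([286, 81, 66, 66, 2670], [318.3, 115.6])]
((317.6896667480469, 114.24259948730469), (62.52351760864258, 66.02159881591797), 139.50186157226562) [0.48540841 0.30894392 0.008     ]
((0.4858253598213196, 0.3080224096775055), 0.03443397581577301)
(array([0.48580038, 0.30807558, 0.00107251]), np.float64(0.001669805141468549))
64 254
```

View pics/w34.png

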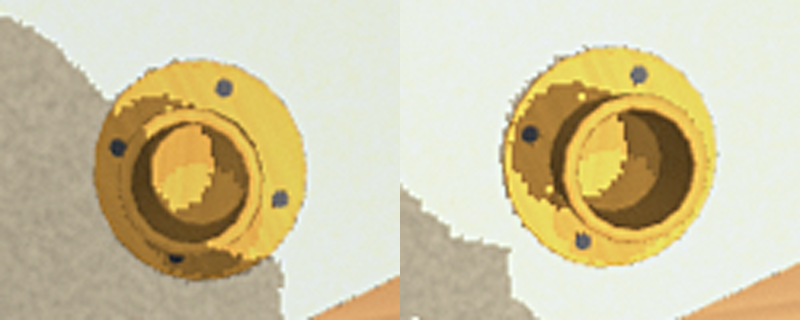

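Both views have a clean rim circle, at about (259.8,115) on the left and (328.1,116.5) on the right. I'll check the triangulated rim and move above the hub.

```bash
python3 - <<'E'
from h import *
c1=np.load("w3c.npy",allow_pickle=True).item();c2=eyes.get_calibration("wrist")
print(tri(c1,(259.8,115),c2,(328.1,116.5)),plane(c1,(259.8,115),.07),plane(c2,(328.1,116.5),.07))
E
python3 -m creep '[0.62,0.42,0,0,0.62,0.42,0,0,0,0,0.8,0,0,0,0.8,0,0,0,0,0,0,0,0,0]'
```

```text
(array([0.48670751, 0.30652239, 0.06969744]), np.float64(0.0015176682269980705)) [0.4874683  0.30637513 0.07      ] [0.48597967 0.30668506 0.07      ]
clock: 5.42
tcp_pos: [0.4856, 0.3089, 0.1783]
tcp_rot: [[0.989, -0.149, 0.002], [-0.149, -0.989, 0.001], [0.001, -0.001, -1.0]]
contact_force: [-0.8, 0.6, 1.5]
gripper_width: 1.004
```

The rim measures 69.7 mm high, as it should, at (0.4865, 0.307). I'll descend and grip.

```bash
python3 -m creep '[0.02,0.03,0.6,0,0,0,0.6,0,0,0,0.6,0,0,0,0.68,0,0,0,0,0,0,0,0,0]' && python3 -m creep '[0,0,0,0,0,0,0,0,0,0,0,0,0,0,0,0,0,0,0,0,0,0,0,0,0,0,0,0,0,0,0,0]' 0 90
```

```text
clock: 6.18
tcp_pos: [0.4869, 0.308, 0.0549]
tcp_rot: [[0.989, -0.149, 0.002], [-0.149, -0.989, 0.001], [0.002, -0.002, -1.0]]
contact_force: [0.3, -0.3, 1.2]
gripper_width: 1.003
clock: 7.18
tcp_pos: [0.4863, 0.3077, 0.0534]
tcp_rot: [[0.989, -0.149, 0.001], [-0.149, -0.989, 0.001], [0.001, -0.001, -1.0]]
contact_force: [-1.3, 0.2, 7.2]
gripper_width: 0.449
```

```bash
python3 -m creep '[0,0,-0.5,0,0,0,-0.6,0,0,0,-0.6,0,0,0,-0.6,0,0,0,0,0]' && python3 -m creep '[0.223,0.841,0,0,0.223,0.841,0,0,0.223,0.841,0,0,0.223,0.841,0,0,0.223,0.841,0,0,0.223,0.841,0,0,0.223,0.841,0,0,0.223,0.841,0,0,0.223,0.841,0,0,0.223,0.841,0,0,0.223,0.841,0,0,0.223,0.841,0,0]' && python3 -m creep '[0,0,0,0,0,0,0,0,0,0,0,0]'
python3 - <<'E'
from h import *
for n in("scene","top"): cv2.imwrite(f"pics/{n}5.png",eyes.capture(n)[:,:,::-1])
c=eyes.get_calibration("wrist");im=eyes.capture("wrist")[:,:,::-1].copy();cv2.imwrite("pics/w5.png",im)
s=cv2.imread("pics/scene5.png")[120:330,60:340]
cv2.imwrite("pics/c5.png",np.hstack([cv2.resize(s,(400,300)),cv2.resize(im,(400,300))]))
E
```

```text
clock: 7.8
tcp_pos: [0.4865, 0.3078, 0.1693]
tcp_rot: [[0.989, -0.149, 0.003], [-0.149, -0.989, 0.002], [0.003, -0.002, -1.0]]
contact_force: [0.1, 0.5, -4.1]
gripper_width: 0.447
clock: 9.3
tcp_pos: [0.5426, -0.2127, 0.1653]
tcp_rot: [[0.989, -0.149, -0.002], [-0.149, -0.989, 0.001], [-0.002, -0.001, -1.0]]
contact_force: [0.2, 0.9, -3.0]
gripper_width: 0.449
clock: 9.68
tcp_pos: [0.543, -0.2105, 0.1667]
tcp_rot: [[0.989, -0.148, -0.001], [-0.148, -0.989, 0.0], [-0.001, -0.0, -1.0]]
contact_force: [0.0, 0.8, -2.6]
gripper_width: 0.45
```

View pics/c5.png

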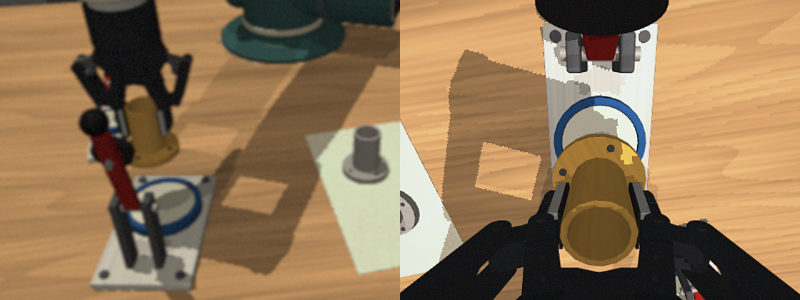

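The hub is held upright and is centred over the ring, with both at about x=600 in the right panel. I'll descend to just above the seat and then press in small steps.

```bash
python3 -m creep '[0,0,0.4,0,0,0,0.4,0,0,0,0.4,0,0,0,0.35,0,0,0,0,0,0,0,0,0]' && python3 -m creep '[0,0,0.06,0,0,0,0.06,0,0,0,0,0,0,0,0,0]'
```

```text
clock: 10.58
tcp_pos: [0.5434, -0.2116, 0.0904]
tcp_rot: [[0.989, -0.149, 0.001], [-0.149, -0.989, -0.0], [0.001, 0.0, -1.0]]
contact_force: [0.0, -0.0, -2.9]
gripper_width: 0.445
clock: 11.08
tcp_pos: [0.5432, -0.2115, 0.0839]
tcp_rot: [[0.989, -0.149, 0.0], [-0.149, -0.989, -0.0], [0.0, 0.0, -1.0]]
contact_force: [0.5, -0.1, -3.1]
gripper_width: 0.45
```

```bash
python3 -m creep '[0,0,0.06,0,0,0,0.06,0,0,0,0,0,0,0,0,0]' |grep -v rot; python3 -m creep '[0,0,0.04,0,0,0,0.04,0,0,0,0,0,0,0,0,0]'|grep -v rot; python3 -m creep '[0,0,0.04,0,0,0,0,0,0,0,0,0]'|grep -v rot
```

```text
clock: 11.58
tcp_pos: [0.5432, -0.2115, 0.0778]
contact_force: [0.4, -0.8, -1.5]
gripper_width: 0.45
clock: 12.08
tcp_pos: [0.5433, -0.2115, 0.0746]
contact_force: [-3.0, 1.0, 7.1]
gripper_width: 0.446
clock: 12.45
tcp_pos: [0.5434, -0.2115, 0.0726]
contact_force: [-4.3, 1.7, 7.2]
gripper_width: 0.452
```

The seat began sliding at about 11 N net of the hub's weight. I'll keep pressing until it stops hard.

```bash
python3 -m creep '[0,0,0.04,0,0,0,0,0,0,0,0,0]'|grep -v rot; python3 -m creep '[0,0,0.04,0,0,0,0,0,0,0,0,0]'|grep -v rot;  python3 -m creep '[0,0,0.04,0,0,0,0,0,0,0,0,0]'|grep -v rot
```

```text
clock: 12.82
tcp_pos: [0.5436, -0.2116, 0.0712]
contact_force: [-4.5, 2.5, 13.3]
gripper_width: 0.451
clock: 13.2
tcp_pos: [0.5439, -0.2117, 0.0711]
contact_force: [-13.8, 6.4, 32.9]
gripper_width: 0.448
clock: 13.58
tcp_pos: [0.5442, -0.2118, 0.0709]
contact_force: [-22.3, 10.0, 52.3]
gripper_width: 0.45
```

It stopped hard at TCP z 0.0711 (0.0714 expected) while the force climbed to 52 N, so the hub is home. I'll relieve the force, open the gripper, and rise. Neck clearance when open is about 22 mm per side.

```bash
python3 -m creep '[0,0,-0.09,0,0,0,0,0,0,0,0,0]'|grep -v rot; python3 -m creep '[0,0,0,0,0,0,0,0,0,0,0,0,0,0,0,0]' 1|grep -v rot; python3 -m creep '[0,0,-0.2,0,0,0,-0.7,0,0,0,-0.8,0,0,0,-0.8,0,0,0,0,0,0,0,0,0]'|grep -v rot
python3 - <<'E'
from h import *
t=eyes.get_calibration("top");s=eyes.get_calibration("scene");c=eyes.get_calibration("wrist")
a=eyes.capture("scene")[:,:,::-1].copy();w=eyes.capture("wrist")[:,:,::-1].copy();cv2.imwrite("pics/s6.png",a);cv2.imwrite("pics/w6.png",w);np.save("w6c.npy",c,allow_pickle=True)
cv2.imwrite("pics/c6.png",np.hstack([cv2.resize(a[140:320,80:320],(400,300)),cv2.resize(w,(400,300))]))
E
```

```text
clock: 13.95
tcp_pos: [0.5436, -0.2116, 0.0713]
contact_force: [-3.0, 2.0, 11.7]
gripper_width: 0.452
clock: 14.45
tcp_pos: [0.5431, -0.2115, 0.0701]
contact_force: [-0.1, -0.2, 0.0]
gripper_width: 0.999
clock: 15.2
tcp_pos: [0.543, -0.2114, 0.1951]
contact_force: [-0.7, -0.5, -0.3]
gripper_width: 1.0
```

View pics/c6.png

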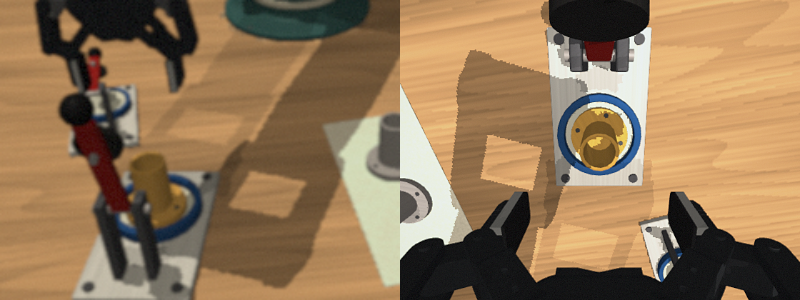

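The hub stands upright and flush, centred in the ring. Now for the clamp: the hinge works out at (0.6325, -0.2247, 0.102), and the knob lies 145.1 mm from it at θ≈1.80, matching the stated 145 mm. I'll rise over the knob, descend and pinch it.

```bash
python3 -m creep '[0,0,-0.75,0,0,0,-0.75,0,0,0,-0.75,0,0,0,0,0,0.82,0,0,0,0.82,0,0,0,0.82,0,0,0,0,0,0,0,0,0,0,0]'
python3 - <<'E'
from h import *
w=eyes.capture("wrist")[:,:,::-1].copy();c=eyes.get_calibration("wrist")
H,S,V=cv2.split(cv2.cvtColor(w,cv2.COLOR_BGR2HSV));p=proj(c,np.array([.665,-.229,.2433]));print("predicted knob px",p)
cv2.circle(w,tuple(int(v) for v in p),4,(0,255,0),1);cv2.imwrite("pics/w7.png",w)
E
```

```text
clock: 16.42
tcp_pos: [0.6644, -0.2297, 0.3062]
tcp_rot: [[0.989, -0.149, -0.002], [-0.149, -0.989, 0.001], [-0.002, -0.001, -1.0]]
contact_force: [-0.5, -0.4, -0.1]
gripper_width: 1.001
predicted knob px [277.74337221 237.52005485]
```

View pics/w7.png

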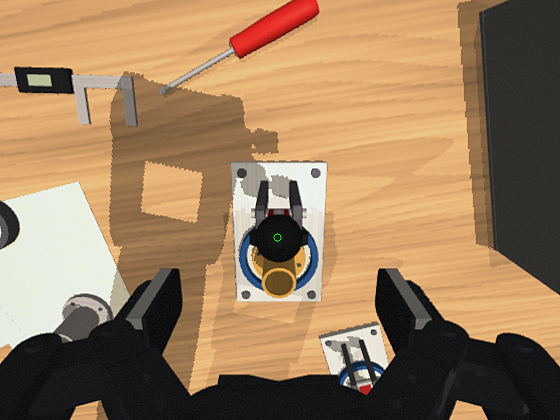

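The knob is centred at (277,237), where predicted, midway between the fingers. I'll descend and pinch it.

```bash
python3 -m creep '[0,0,0.38,0,0,0,0.38,0,0,0,0.38,0,0,0,0,0,0,0,0,0]' | grep -v rot; python3 -m creep '[0,0,0,0,0,0,0,0,0,0,0,0,0,0,0,0,0,0,0,0,0,0,0,0]' 0 30
python3 - <<'E'
import numpy as np
th=np.linspace(1.80,0,25);u=-.145*np.cos(th);z=.145*np.sin(th)
print([(round(t,2),round(a/.05,2),round(b/.05,2)) for t,a,b in zip(th[1:],np.diff(u),-np.diff(z))])
E
```

```text
clock: 17.1
tcp_pos: [0.6649, -0.2298, 0.2513]
contact_force: [0.1, -1.4, -0.4]
gripper_width: 0.998
clock: 17.85
tcp_pos: [0.6649, -0.2298, 0.2512]
tcp_rot: [[0.989, -0.149, 0.001], [-0.149, -0.989, -0.0], [0.001, 0.0, -1.0]]
contact_force: [0.1, 0.5, 4.1]
gripper_width: 0.308
[(np.float64(1.72), np.float64(-0.21), np.float64(-0.04)), (np.float64(1.65), np.float64(-0.22), np.float64(-0.03)), (np.float64(1.58), np.float64(-0.22), np.float64(-0.01)), (np.float64(1.5), np.float64(-0.22), np.float64(0.01)), (np.float64(1.42), np.float64(-0.22), np.float64(0.02)), (np.float64(1.35), np.float64(-0.21), np.float64(0.04)), (np.float64(1.27), np.float64(-0.21), np.float64(0.06)), (np.float64(1.2), np.float64(-0.21), np.float64(0.07)), (np.float64(1.12), np.float64(-0.2), np.float64(0.09)), (np.float64(1.05), np.float64(-0.19), np.float64(0.1)), (np.float64(0.98), np.float64(-0.18), np.float64(0.12)), (np.float64(0.9), np.float64(-0.18), np.float64(0.13)), (np.float64(0.82), np.float64(-0.17), np.float64(0.14)), (np.float64(0.75), np.float64(-0.15), np.float64(0.15)), (np.float64(0.68), np.float64(-0.14), np.float64(0.16)), (np.float64(0.6), np.float64(-0.13), np.float64(0.17)), (np.float64(0.53), np.float64(-0.12), np.float64(0.18)), (np.float64(0.45), np.float64(-0.1), np.float64(0.19)), (np.float64(0.38), np.float64(-0.09), np.float64(0.2)), (np.float64(0.3), np.float64(-0.07), np.float64(0.21)), (np.float64(0.23), np.float64(-0.06), np.float64(0.21)), (np.float64(0.15), np.float64(-0.04), np.float64(0.21)), (np.float64(0.08), np.float64(-0.02), np.float64(0.22)), (np.float64(0.0), np.float64(-0.01), np.float64(0.22))]
```

```bash
python3 -m creep '[-0.21,0,-0.04,0,-0.22,0,-0.03,0,-0.22,0,-0.01,0,-0.22,0,0.01,0,-0.22,0,0.02,0,-0.21,0,0.04,0]' | grep -v rot;  python3 -m creep '[-0.21,0,0.06,0,-0.21,0,0.07,0,-0.2,0,0.09,0,-0.19,0,0.1,0,0,0,0,0]' | grep -v rot
```

```text
clock: 18.6
tcp_pos: [0.5997, -0.22, 0.2512]
contact_force: [1.5, 0.1, 2.5]
gripper_width: 0.304
clock: 19.23
tcp_pos: [0.5594, -0.2139, 0.2348]
contact_force: [-4.0, 0.5, 3.9]
gripper_width: 0.303
```

It's tracking the arc at θ≈1.05 with small forces. Continuing.

```bash
python3 -m creep '[-0.18,0,0.12,0,-0.18,0,0.13,0,-0.17,0,0.14,0,-0.15,0,0.15,0,-0.14,0,0.16,0,-0.13,0,0.17,0,0,0,0,0]' | grep -v rot;  python3 -m creep '[-0.12,0,0.18,0,-0.1,0,0.19,0,-0.09,0,0.2,0,-0.07,0,0.21,0,0,0,0,0]' | grep -v rot;  python3 -m creep '[-0.06,0,0.21,0,-0.04,0,0.21,0,-0.02,0,0.2,0,0,0,0.18,0,0,0,0,0,0,0,0,0]' | grep -v rot
```

```text
clock: 20.1
tcp_pos: [0.5128, -0.2069, 0.1907]
contact_force: [-1.1, -1.0, -1.7]
gripper_width: 0.304
clock: 20.72
tcp_pos: [0.4941, -0.2041, 0.1515]
contact_force: [-1.7, -1.5, -1.1]
gripper_width: 0.311
clock: 21.48
tcp_pos: [0.4887, -0.2033, 0.1127]
contact_force: [-1.7, -1.7, -1.9]
gripper_width: 0.304
```

```bash
python3 -m creep '[0,0,0.04,0,0,0,0.04,0,0,0,0,0,0,0,0,0]' | grep -v rot;  python3 -m creep '[0,0,0.04,0,0,0,0,0,0,0,0,0]' | grep -v rot
```

```text
clock: 21.98
tcp_pos: [0.4888, -0.2033, 0.1089]
contact_force: [-2.0, -1.4, -0.9]
gripper_width: 0.31
clock: 22.35
tcp_pos: [0.4888, -0.2033, 0.1068]
contact_force: [-1.5, -1.8, -1.2]
gripper_width: 0.304
```

```bash
python3 -m creep '[0,0,0.04,0,0,0,0,0,0,0,0,0]' | grep -v rot
python3 - <<'E'
from h import *
a=eyes.capture("scene")[:,:,::-1].copy();w=eyes.capture("wrist")[:,:,::-1].copy()
cv2.imwrite("pics/c8.png",np.hstack([cv2.resize(a[170:320,80:280],(400,300)),cv2.resize(w[80:380,80:480],(400,300))]))
E
```

```text
clock: 22.72
tcp_pos: [0.4889, -0.2033, 0.1048]
contact_force: [0.1, -2.8, -1.2]
gripper_width: 0.304
```

View pics/c8.png

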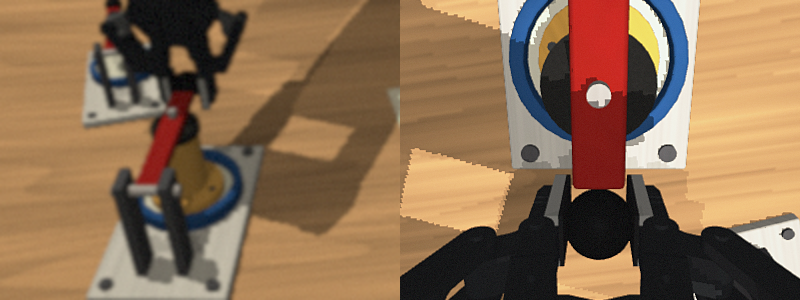

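The knob is pinched and the arm lies almost level over the hub, but I haven't felt a stop yet. I'll go on down in small steps.

```bash
python3 -m creep '[0,0,0.04,0,0,0,0,0,0,0,0,0]' | grep -v rot; python3 -m creep '[0,0,0.04,0,0,0,0,0,0,0,0,0]' | grep -v rot; python3 -m creep '[0,0,0.04,0,0,0,0,0,0,0,0,0]' | grep -v rot
```

```text
clock: 23.2
tcp_pos: [0.4889, -0.2033, 0.1028]
contact_force: [4.4, -1.9, -1.8]
gripper_width: 0.306
clock: 23.58
tcp_pos: [0.4891, -0.2034, 0.1017]
contact_force: [0.4, 0.0, 7.7]
gripper_width: 0.303
clock: 23.95
tcp_pos: [0.4896, -0.2034, 0.1006]
contact_force: [-0.1, -0.3, 16.1]
gripper_width: 0.304
```

I felt a stop at about z 0.102. I'll relieve the force, open, rise clear and measure the angle.

```bash
python3 -m creep '[0,0,-0.05,0,0,0,0,0,0,0,0,0]' | grep -v rot; python3 -m creep '[0,0,0,0,0,0,0,0,0,0,0,0,0,0,0,0]' 1| grep -v rot; python3 -m creep '[0,0,-0.2,0,0,0,-0.6,0,0,0,-0.8,0,0,0,-0.8,0,-0.4,0,-0.4,0,-0.8,0,0,0,-0.8,0,0,0,0,0,0,0,0,0]' | grep -v rot;  python3 - <<'E'
from h import *
f={}
for n in("scene","top","wrist"):
    c=eyes.get_calibration(n);i=eyes.capture(n)[:,:,::-1].copy();f[n]=(i,c);cv2.imwrite(f"pics/{n}9.png",i)
    print(n,"knob expected closed",proj(c,np.array([.5435-.055*.989,-.2113+.055*.149,.102])),"at 0.1rad",proj(c,np.array([.5435-.054*.989,-.2113+.054*.149,.1165])))
    V=cv2.cvtColor(i,cv2.COLOR_BGR2HSV)[:,:,2];print([b[:2] for b in blobs(V<40,60) if b[0][4]<900 and b[0][2]<60])
a,w=f["scene"][0],f["wrist"][0]
cv2.imwrite("pics/c9.png",np.hstack([cv2.resize(a[180:300,90:250],(400,300),interpolation=2),cv2.resize(w,(400,300))]))
E
```

```text
clock: 24.32
tcp_pos: [0.4894, -0.2034, 0.1018]
contact_force: [6.4, -1.7, 1.3]
gripper_width: 0.305
clock: 24.82
tcp_pos: [0.4887, -0.2032, 0.1012]
contact_force: [0.1, -0.6, -0.1]
gripper_width: 0.996
scene knob expected closed [173.29424605 213.10014704] at 0.1rad [171.9225181  207.23039928]
[([0, 0, 18, 38, 337], [7.4, 20.4]), ([230, 60, 51, 17, 464], [259.2, 67.8]), ([217, 108, 27, 29, 254], [230.4, 120.6]), ([509, 132, 35, 12, 178], [524.4, 136.5]), ([168, 207, 12, 11, 95], [173.6, 211.7]), ([170, 227, 9, 15, 86], [174.1, 234.7]), ([138, 258, 17, 48, 299], [147.3, 283.2]), ([160, 264, 16, 43, 255], [169.0, 284.5]), ([365, 272, 28, 13, 88], [380.2, 276.3]), ([360, 286, 35, 16, 113], [375.6, 296.0]), ([304, 366, 41, 19, 511], [322.7, 376.4]), ([495, 368, 48, 52, 783], [515.9, 397.4])]
top knob expected closed [371.81041575 201.8091814 ] at 0.1rad [373.32195783 200.27595522]
[([519, 72, 41, 83, 814], [550.2, 97.9]), ([0, 88, 23, 56, 358], [11.6, 119.4]), ([358, 135, 22, 42, 319], [367.2, 153.9]), ([367, 198, 19, 13, 80], [373.3, 205.3]), ([184, 382, 30, 17, 61], [200.7, 387.0])]
wrist knob expected closed [278.9015974  302.23991471] at 0.1rad [278.97037387 323.22214842]
[([243, 119, 6, 34, 90], [246.1, 131.7]), ([307, 171, 29, 45, 849], [318.4, 189.5])]invalid input
```

View pics/c9.png

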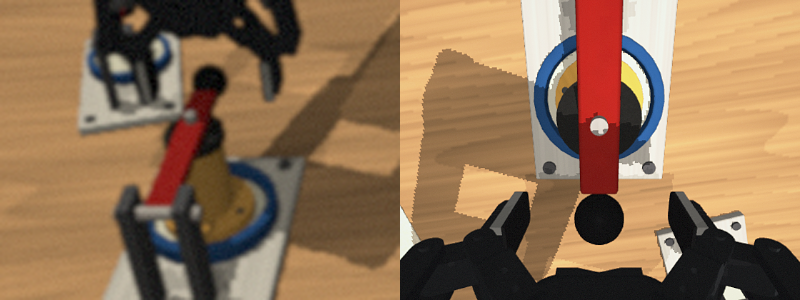

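The rise call had a typing slip and was refused, so the gripper is open but still low. The knob is at scene (173.6,211.7) against (173.3,213.1) expected when closed and 207.2 at 0.1 rad, which puts θ at about 0.02. I'll rise straight up now and re-measure.

```bash
python3 -m creep '[0,0,-0.2,0,0,0,-0.6,0,0,0,-0.8,0,0,0,-0.8,0,0,0,-0.8,0,0,0,-0.4,0,0,0,0,0,0,0,0,0]' | grep -v rot;  python3 - <<'E'
from h import *
def hub(n):
    c=eyes.get_calibration(n);i=eyes.capture(n)[:,:,::-1].copy();cv2.imwrite(f"pics/{n}10.png",i);return c,i
cs,a=hub("scene");cw,w=hub("wrist");ct,t=hub("top")
B=lambda i:cv2.cvtColor(i,cv2.COLOR_BGR2HSV)[:,:,2]
p=proj(cw,np.array([.489,-.203,.102]));x,y=map(int,p);g=cv2.medianBlur(B(w),5)[max(0,y-60):y+60,x-60:x+60]
k=[b for b in blobs(g<60,200)];print(p,[(b[0],b[1]) for b in k])
ks=[b for b in blobs(B(a)<40,60) if 160<b[1][0]<190 and 195<b[1][1]<225];print([b[:2] for b in ks])
if k and ks:
    b=min(k,key=lambda b:abs(b[1][0]-60)+abs(b[1][1]-60));(cx,cy),r=cv2.minEnclosingCircle(np.argwhere(b[2])[:,::-1].astype(np.float32));u=(cx+x-60,cy+max(0,y-60));print(u,r,tri(cs,ks[0][1],cw,u))
cv2.imwrite("pics/c10.png",np.hstack([cv2.resize(a[180:300,90:250],(400,300),interpolation=2),cv2.resize(w,(400,300))]))
E
```

```text
clock: 25.98
tcp_pos: [0.4885, -0.2031, 0.2796]
contact_force: [-0.2, 0.2, -0.5]
gripper_width: 1.001
[278.70193103 187.58450339] [([46, 47, 30, 30, 687], [60.5, 61.6])]
[([168, 207, 12, 11, 96], [173.6, 211.6])]
(278.3928565979004, 188.6071434020996) 14.838086128234863 (array([ 0.48883296, -0.20237513,  0.10514703]), np.float64(0.0006912205607836447))
```

View pics/c10.png

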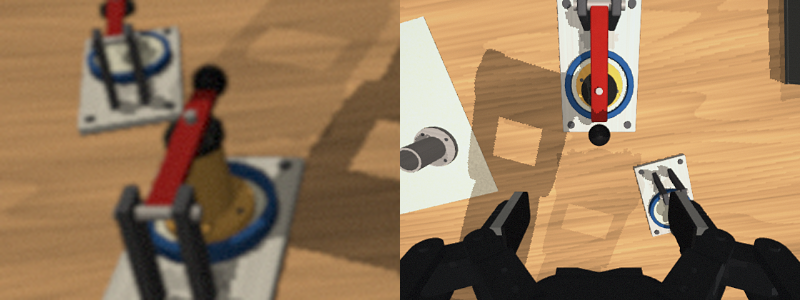

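The clamp lies flat over the upright hub. The knob triangulates to z = 0.105 m against 0.102 m fully closed, so θ≈0.02, under the 0.07 limit. The arm is clear, so I'm handing in.

```bash
python3 -c "
from station import env
print(env.read_state()['clock']);print(env.close_job())"
```

```text
26.125
the job is handed in; nothing more can be done
None
```

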